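Set out the sharpening stones in a row

ROBOT

A 6-joint arm with a two-finger parallel gripper is mounted at the origin on the work surface. World frame = base frame: x ahead of the robot, y to its left, z up, the work surface at z = 0. Lengths are in m, angles in rad, forces in N, time in s.
With the tool pointing down it reaches from about 0.35 to 0.975 m from the base axis. Payload 4.9 kg.
Tool frame: the origin (TCP) lies on the centre line of the jaws, within the pads' length; the fingertips stand ctrl.tcp_to_tips ahead of it and the grasp point (between the pads) lies 3 mm ahead of it (ctrl.tcp_to_tips is the distance from the TCP to the fingertips, in m); z points along the fingers, y is the direction in which the jaws open and shut (so a half turn about z gives the same grasp; the last joint's range is limited). The gripper opens to 85 mm and grips with 20 to 120 N. Pads are 22 mm wide; open, the fingers measure 114 mm over their backs; the gripper's body (76 mm by 85 mm) begins 54 mm behind the grasp point. The pads swing forward as they close: fully open they stand 13 mm farther back than shut.
Start: joints at [-1.391, 0.053, 1.613, -0, 1.476, -0.119], TCP at [0.184, -0.597, 0.253] pointing down, gripper open.
Joint ranges: [-3.01, 3.01], [-1.01, 2.22], [0.06, 2.58], [-1.02, 4.17], [0.09, 2.62], [-3.14, 3.14]. Speed limits (rad/s): [2.57, 2.57, 3.14, 3.14, 3.14, 3.14].

INTERFACE

Orientations are given as a rotation vector (axis times angle).
In Python, from station import ctrl, vision gives the robot as it stands.
- The arm moves only by the tool jog_arm, never from a script. Its argument "deltas" is a list of rows, each a list of 7 numbers: the turn, a rotation vector about the tool's x, y, z in rad, then the shift along the tool's x, y, z in cm, then the opening, from 0 (shut) to 1 (fully open). A call has 1 to 12 rows; each row shifts and turns the commanded pose from where the row before left it, along the tool's axes as they then stand; what a row does not reach is not made up. A row lasts 1/12 s, in which the tool goes at most 41.7 mm and 7.16 degrees, less where a joint would pass 70% of its speed; a pose out of reach is approached as far as the arm can. A call with a gripper value outside its range is refused whole. The fingers move at their own pace and stop on an object; "grip_force" is the grip in N (left out, the last holds). Time passes only in rows, so rows that do not move let the fingers close. It gives the time, the measured TCP pose, the force and the opening at its end, in the units of the state.
- ctrl.get_obs(): the state, without advancing time (a new reading comes with each control period).
- vision.get_image(name): name is "side" or "top"; returns (picture, depth): 480x640x3 uint8, red, green, blue; 480x640 float32, m along the optical axis (not along the pixel's ray), 0 where there is no reading.
- vision.calibration(name): a dict with "fx", "fy", "cx", "cy" (pixels), "rvec" (rotation vector, rad) and "tvec" (3), from world to camera coordinates, as OpenCV has them. Camera axes: x right, y down, z forward; pixel columns grow to the right and rows downward; lengths in m; the calibration is good to about 2 mm. A picture is of the moment at which its call begins. calibration takes no time and is no camera call.
- ctrl.finish_job(): hands the job in, once; it reports no verdict.
The state is a dict: "t": time; "q": joint angles; "dq": joint speeds; "effort": joint torques, N m; "tool_pos": TCP position; "tool_rot": TCP orientation; "contact_force": force on the tool from outside, world axes, zero at the start; "wrist_torque": the same for the moment, N m; "opening": finger opening in m.
Only numpy, scipy, OpenCV 4.12 (cv2) and the standard library are available. Lean on these libraries where they do the work, as an engineer would, in place of code of your own. Each camera call takes 0.05 s, during which the arm holds its last target. There are 200 camera calls.

TASK

Line up three sharpening stones for use, one centred and square in each white outline of the blue board: first nudge the dark and the cream stone along the board, without lifting them, into the two outer outlines (either way round), and let go of them. Then take the ochre stone with the green tag out of the rack, set it down on the black pad and let go, take it again by its two ends, as its sides leave no room for fingers in the row, and set it down (do not drop it) in the middle outline. Leave the red-tagged ochre stone in the rack, and do not disturb the oil bottle, the screwdriver or the spare wheel.

Things in the scene. Friction and masses are not known exactly. Their poses are not given: they have to be found in the camera images.
- board: fixed blue board on the bench, 230 x 230 mm, 6 mm thick; origin at the centre of its underside, x away from the robot. On its far half are three white outlines side by side along its y, each 70 (x) by 46 mm (y) inside flush 2 mm painted lines, places 48 mm apart. With the outer two filled, 10 mm is left on either side of the middle stone: too little for fingers, so it goes in held by its ends.
- place_left (a point): centre of the left outline (as the robot sees it), on the board's top face, 6 mm above the bench; its x axis is the lengthwise direction a stone must have there (either way round)
- place_middle (a point): centre of the middle outline, on the board's top face; axes as place_left
- place_right (a point): centre of the right outline, on the board's top face; axes as place_left
- coarse_center (a point): loose dark grey stone lying flat on the near half of the board, 62 x 38 x 22 mm (its x, y, z), 0.12 kg; this point is its centre, 11 mm above its underside; its x axis runs along its length
- fine_center (a point): loose cream-white stone lying flat on the near half of the board, 62 x 38 x 22 mm (its x, y, z), 0.12 kg; this point is its centre, 11 mm above its underside; its x axis runs along its length
- good_center (a point): loose ochre stone with a round green tag (24 mm) on top, lying flat in one of the rack's two seats, 62 x 38 x 22 mm (its x, y, z), 0.12 kg; this point is its centre, 11 mm above its underside; its x axis runs along its length
- worn_center (a point): ochre stone with a round red tag (24 mm) on top, lying flat in the other seat of the rack (leave it there), 62 x 38 x 22 mm (its x, y, z), 0.12 kg; this point is its centre, 11 mm above its underside; its x axis runs along its length
- rack: fixed aluminium rack left or right of the board, 82 x 190 mm (x, y), origin at the centre of its underside; floor 8 mm thick; along both long edges a wall rises to 34 mm, 4 mm above the stones and 3 mm off their ends. The stones lie along the rack's x, 90 mm apart along its y; only their long sides are open, so there they are gripped across their 38 mm width.
- pad: fixed black rubber pad, 120 x 120 mm, 4 mm thick, origin at the centre of its underside; on the other side of the board from the rack
- oil: bystander: upright amber oil bottle, 52 mm in diameter, 130 mm tall, origin at the centre of its underside
- screwdriver: bystander: screwdriver with yellow handle lying on the bench beyond the board, origin under its middle, long axis x
- wheel: bystander: spare grey grinding wheel lying flat, 90 mm in diameter, 22 mm thick with a 20 mm bore, origin at the centre of its underside
There are look-alikes about, which are no part of the job. Of the things that look like the part that bears coarse_center, the largest one is meant. What is shaped like the part that bears good_center but pink or turquoise is not meant.

How it is judged:
On the way, in this order (a step that is already met when the one before it is completed fails the run):
1. the dark and the cream stone lie centred and square in the two outer outlines, let go ((((horizontal distance between coarse_center and place_left below 0.006 m and angle between the x axis of coarse_center and the x axis of place_left, either way round below 0.1 rad and angle between coarse_center's own z axis and vertical below 0.1 rad and z of coarse_center in the frame of place_left below 0.015 m) and (horizontal distance between fine_center and place_right below 0.006 m and angle between the x axis of fine_center and the x axis of place_right, either way round below 0.1 rad and angle between fine_center's own z axis and vertical below 0.1 rad and z of fine_center in the frame of place_right below 0.015 m)) or ((horizontal distance between coarse_center and place_right below 0.006 m and angle between the x axis of coarse_center and the x axis of place_right, either way round below 0.1 rad and angle between coarse_center's own z axis and vertical below 0.1 rad and z of coarse_center in the frame of place_right below 0.015 m) and (horizontal distance between fine_center and place_left below 0.006 m and angle between the x axis of fine_center and the x axis of place_left, either way round below 0.1 rad and angle between fine_center's own z axis and vertical below 0.1 rad and z of fine_center in the frame of place_left below 0.015 m))) and contact force between the fingers and coarse below 0.05 N and contact force between the fingers and fine below 0.05 N), for 0.2 s.
2. the green-tagged stone lies on the pad, let go (horizontal distance between good_center and pad below 0.045 m and z of good_center in the frame of pad below 0.02 m and angle between good_center's own z axis and vertical below 0.15 rad and contact force between the fingers and good below 0.05 N and linear speed of good below 0.02 m/s), for 0.2 s.
At the end, for the whole second after the job is handed in: dark and cream stone in the outer outlines (either way round), green-tagged stone in the middle one, each flat on the board, centre within 6 mm of its place horizontally and length within 0.1 rad of the outline, at rest and released; red-tagged stone still in its seat ((((horizontal distance between coarse_center and place_left below 0.006 m and angle between the x axis of coarse_center and the x axis of place_left, either way round below 0.1 rad and angle between coarse_center's own z axis and vertical below 0.1 rad and z of coarse_center in the frame of place_left below 0.015 m) and (horizontal distance between fine_center and place_right below 0.006 m and angle between the x axis of fine_center and the x axis of place_right, either way round below 0.1 rad and angle between fine_center's own z axis and vertical below 0.1 rad and z of fine_center in the frame of place_right below 0.015 m)) or ((horizontal distance between coarse_center and place_right below 0.006 m and angle between the x axis of coarse_center and the x axis of place_right, either way round below 0.1 rad and angle between coarse_center's own z axis and vertical below 0.1 rad and z of coarse_center in the frame of place_right below 0.015 m) and (horizontal distance between fine_center and place_left below 0.006 m and angle between the x axis of fine_center and the x axis of place_left, either way round below 0.1 rad and angle between fine_center's own z axis and vertical below 0.1 rad and z of fine_center in the frame of place_left below 0.015 m))) and horizontal distance between good_center and place_middle below 0.006 m and angle between the x axis of good_center and the x axis of place_middle, either way round below 0.1 rad and angle between good_center's own z axis and vertical below 0.1 rad and z of good_center in the frame of place_middle below 0.015 m and linear speed of each of coarse, fine, good below 0.01 m/s); the robot touches nothing.
It fails at once if the dark or the cream stone is lifted more than 12 mm off the board (height (world z) of any of coarse_center, fine_center above 0.029 m).
It fails at once if the green-tagged stone is let go in the air, its underside more than 30 mm above the bench (height (world z) of good_center above 0.041 m and contact force between the fingers and good below 0.05 N).
It fails at once if the red-tagged stone is moved by more than 12 mm (distance of worn_center from where it was at the start of the episode above 0.012 m).
It fails at once if the oil bottle, the screwdriver or the spare wheel is moved by more than 20 mm (distance of any of oil, screwdriver, wheel from where it was at the start of the episode above 0.02 m).
It also fails if it takes over 72 s, if anything falls off the work surface, if the arm or the gripper's body presses on something with over 40 N, if the wrist force passes 120 N, or if a joint passes its speed limit or range.

## Working session

There is one attempt and no reset: what is moved stays moved. The work goes in short steps, Python scripts to look and compute and a tool call to move; the robot and the scene stay as the last step left them, time stands still between calls to the robot, and variables do not carry over. Pictures are saved under pics/ and viewed, about 8 in all and at most 12, crops included, and the job is handed in when it is done.

Besides the shell and the picture viewer there is one more tool, called after "Request:" by a JSON object that holds its "op" and its "data". jog_arm: Moves the arm, as the interface text tells. Its arguments: {"type":"object","properties":{"deltas":{"type":"array"},"grip_force":{"type":"number"}},"required":["deltas"]}

```bash
mkdir -p pics; ls
cat > h.py <<'E'
import numpy as np, cv2
from station import ctrl, vision
def cam(n):
    c=vision.calibration(n); R,_=cv2.Rodrigues(np.array(c['rvec'],float)); return c,R,np.array(c['tvec'],float).ravel()
def ray(n,px,z):
    c,R,t=cam(n); px=np.atleast_2d(np.array(px,float))
    d=np.c_[(px[:,0]-c['cx'])/c['fx'],(px[:,1]-c['cy'])/c['fy'],np.ones(len(px))]@R
    o=-R.T@t; return o+d*((z-o[2])/d[:,2])[:,None]
def proj(n,P):
    c,R,t=cam(n); p=np.atleast_2d(P)@R.T+t; return np.c_[c['fx']*p[:,0]/p[:,2]+c['cx'],c['fy']*p[:,1]/p[:,2]+c['cy']]
def cloud(n,dep):
    c,R,t=cam(n); v,u=np.mgrid[:480,:640]
    p=np.stack([(u-c['cx'])/c['fx']*dep,(v-c['cy'])/c['fy']*dep,dep],-1); return (p-t)@R
def grab(n,f=None):
    im,d=vision.get_image(n)
    if f: cv2.imwrite('pics/'+f,cv2.cvtColor(im,cv2.COLOR_RGB2BGR))
    return im,d
E
python3 - <<'E'
from h import *
for n in('top','side'):
    im,d=grab(n,n+'0.png'); c,R,t=cam(n); print(n,c['fx'],-R.T@t,R[2])
o=ctrl.get_obs();print(o['tool_pos'],o['tool_rot'],o['opening'],ctrl.tcp_to_tips)
E
```

```text
pics
top 561.3770813880532 [0.31636246 0.05203455 1.38999008] [ 0.17979585 -0.00200128 -0.98370191]
side 556.0425712578995 [ 0.37364148 -0.66885866  0.89369932] [ 0.1560007   0.64307459 -0.74974586]
[ 0.18388141 -0.59676551  0.25216728] [-3.10469981e+00 -4.67298427e-01  1.24511591e-04] 0.08515335561763697 0.022
```

View pics/top0.png

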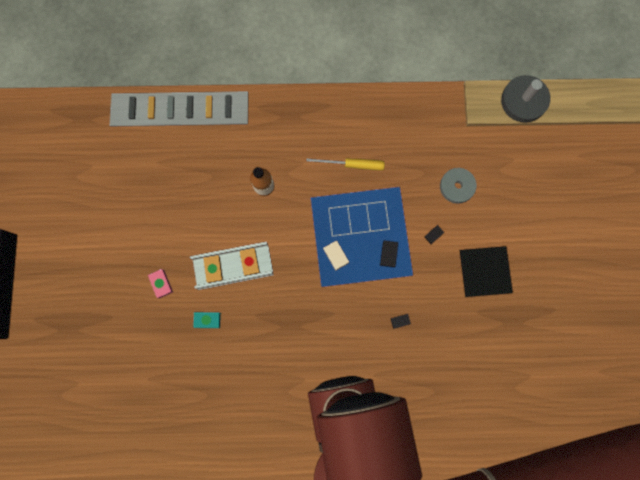

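View pics/side0.png

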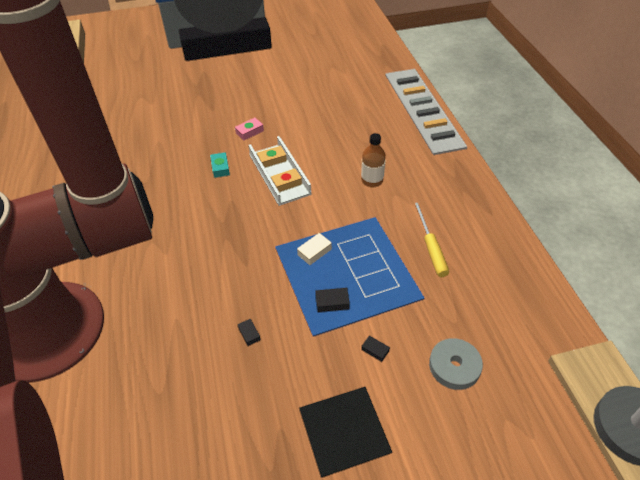

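Top view: board at about (362,236), outlines at (359,218), cream stone (336,256), dark stone (389,253), rack (232,265) with green tag (212,268) and red tag (249,261), pad (486,271). The smaller dark blocks and the pink and turquoise blocks are look-alikes. The side view agrees.

```bash
cat >> h.py <<'E'
def biggest(m,box=None):
    m=m.astype(np.uint8)
    if box is not None:
        k=np.zeros_like(m); k[box[1]:box[3],box[0]:box[2]]=1; m=m*k
    cs,_=cv2.findContours(m,cv2.RETR_EXTERNAL,cv2.CHAIN_APPROX_NONE); return max(cs,key=cv2.contourArea)[:,0,:]
def rect(P):
    (c,(w,h),a)=cv2.minAreaRect((P[:,:2]*1000).astype(np.float32)); 
    if w<h: w,h,a=h,w,a+90
    return np.round([c[0],c[1],w,h,(a+90)%180-90],1)
def masks(im):
    hsv=cv2.cvtColor(im,cv2.COLOR_RGB2HSV).astype(int); H,S,V=hsv[...,0],hsv[...,1],hsv[...,2]
    return dict(blue=(H>100)&(H<125)&(S>120),white=(S<110)&(V>140),cream=(S<100)&(V>150),dark=(V<60),ochre=(H>10)&(H<25)&(S>120)&(V>150),
      green=(H>45)&(H<80)&(S>120),red=((H<6)|(H>174))&(S>150)&(V>120))
E
python3 - <<'E'
from h import *
B={'top':dict(board=(300,180,420,295),cream=(318,238,355,272),dark=(376,236,402,272),lines=(325,198,394,240),rack=(185,238,280,292),g=(200,252,226,284),r=(238,246,262,276),pad=(450,235,520,305)),
   'side':dict(board=(270,210,425,335),cream=(295,230,335,268),dark=(312,284,352,316),lines=(334,230,402,302),rack=(245,135,315,205),g=(250,140,290,168),r=(268,165,304,192),pad=(295,380,395,475))}
for n in('top','side'):
    im,d=grab(n); M=masks(im); b=B[n]; W=cloud(n,d); Z=W[...,2]
    print(n)
    print('board',rect(ray(n,cv2.convexHull(biggest(M['blue'],b['board']))[:,0],.006)))
    print('lines',rect(ray(n,biggest(M['white'],b['lines']),.006)))
    for k in('cream','dark'):
        for z0,lab in((.012,'all'),(.024,'topface')):
            m=M[k]&((Z>z0)if lab!='all' else True); c=biggest(m,b[k]); print(k,lab,rect(ray(n,c,.028)))
    print('pad',rect(ray(n,biggest(M['dark'],b['pad']),.004)))
    for k,q in(('g','green'),('r','red')):
        c=biggest(M[q],b[k]);print(q,rect(ray(n,c,.030)))
    x0,y0,x1,y1=b['rack']; s=np.zeros(Z.shape,bool); s[y0:y1,x0:x1]=1; s&=Z>.005
    print('rack cloud',rect(W[s]),'Zmax',np.percentile(Z[s],99))
    for k in('cream','dark','g'):
        x0,y0,x1,y1=b[k]; print(k,'Z',np.percentile(Z[y0:y1,x0:x1],[5,50,95]).round(4))
    big=cv2.resize(im[180:300,180:420] if n=='top' else im[130:320,240:420],None,fx=3.3 if n=='top' else 3.1,fy=3.3 if n=='top' else 3.1,interpolation=cv2.INTER_NEAREST); cv2.imwrite('pics/crop_%s.png'%n,big[...,::-1])
E
```

```text
top
board [582.  -17.8 226.1 225.7   6.1]
lines [663.4 -32.1  12.7   5.2  89. ]
cream all [531.   46.   62.1  38.2  28.6]
cream topface [530.4  45.6  60.5  38.2  28. ]
dark all [532.  -84.2  61.6  36.3  -8.7]
dark topface [532.  -84.9  61.4  35.1  -8.7]
pad [ 487.6 -326.   116.5  116.3  -86.3]
green [503.  349.7  19.5  18.7  45. ]
red [5.188e+02 2.595e+02 1.980e+01 1.710e+01 5.000e-01]
rack cloud [474.8 215.5 418.1 180.2  69.2] Zmax 1.3899900797687006
cream Z [-0.0001  0.0064  0.0294]
dark Z [0.0008 0.008  0.0304]
g Z [0.0028 0.0262 0.0338]
side
board [580.4 -18.7 228.8 227.4 -83.8]
lines [625.7 -11.7 149.3  77.  -83.7]
cream all [530.6  48.   67.1  41.9  28.8]
cream topface [529.   45.3  61.8  38.6  28.5]
dark all [530.8 -92.   59.5  48.3  -9.4]
dark topface [531.4 -88.1  59.8  40.2  -8.9]
pad [ 486.9 -326.9  117.7  117.3  -86.2]
green [500.5 349.8  19.3  14.5 -15.4]
red [516.7 260.4  20.5  16.7 -15.4]
rack cloud [ 481.3 -108.1 1131.6  153.4   86.8] Zmax 0.0374846365098607
cream Z [-0.0011  0.0071  0.0291]
dark Z [0.0037 0.0171 0.0292]
g Z [-0.002   0.018   0.0337]
```

View pics/crop_top.png

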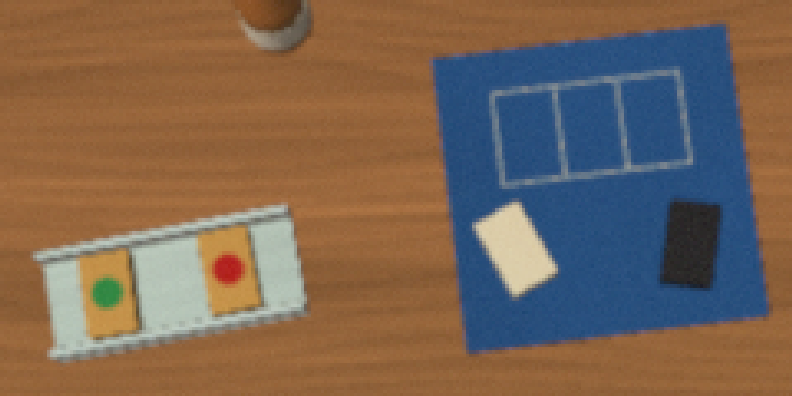

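The crop shows the board turned by about +6°, the rack by about +10°, the cream stone by about 28° and the dark stone by about -9°. Next I refine the outlines and work out the first move.

```bash
cat >> h.py <<'E'
from scipy.spatial.transform import Rotation as Ro
def go(x,y,z,deg,label=''):
    o=ctrl.get_obs(); R=Ro.from_rotvec(o['tool_rot']).as_matrix(); psi=np.degrees(np.arctan2(R[1,0],R[0,0]))
    dz=(psi-deg+180)%360-180
    f=np.radians(deg); Rt=np.array([[np.cos(f),np.sin(f),0],[np.sin(f),-np.cos(f),0],[0,0,-1]])
    D=np.array([x,y,z])-o['tool_pos']
    print(label,'psi %.2f turn z %.3f rad; shift cm after turn'%(psi,np.radians(dz)),(Rt.T@D*100).round(2),' pos',o['tool_pos'].round(4),'t %.2f op %.4f'%(o['t'],o['opening']),'q6 %.2f'%o['q'][5])
E
python3 - <<'E'
from h import *
for n,(x0,y0,x1,y1) in dict(top=(325,198,394,240),side=(334,230,402,302)).items():
    im,d=grab(n); a=im[y0:y1,x0:x1].astype(int); r=a[...,0]
    m=np.zeros((480,640),np.uint8); m[y0:y1,x0:x1]=r>np.median(r)+45
    m=m.astype(bool); pts=np.argwhere(m)[:,::-1]; W=ray(n,pts,.006)
    print(n,len(pts),rect(W)); f=np.radians(6.15); e=np.array([[np.cos(f),np.sin(f)],[-np.sin(f),np.cos(f)]])
    L=(W[:,:2]*1000)@e.T; 
    # line peaks in board axes
    for k in(0,1):
        h,b=np.histogram(L[:,k],bins=np.arange(L[:,k].min()-2,L[:,k].max()+3,2)); i=np.argwhere(h>np.percentile(h,100)*.45).ravel(); print(k,[(round(b[j]+1,1),int(h[j])) for j in i])
    mid=(np.percentile(L,0.5,axis=0)+np.percentile(L,99.5,axis=0))/2; print('mid',mid@e)
    M=masks(im); bx=dict(top=(300,180,420,295),side=(270,210,425,335))[n]
    print('board',rect(ray(n,cv2.convexHull(biggest(M['blue']|(m>0),bx))[:,0],.006)))
    o=M['ochre']|M['green']; b=dict(top=(196,250,228,286),side=(250,140,290,168))[n]
    print('good',rect(ray(n,biggest(o,b),.03)))
go(.532,-.086,.12,-8.8,'dark')
E
```

```text
top 368 [627.  -13.3 148.1  76.2 -83.9]
0 [(np.float64(584.9), 41), (np.float64(586.9), 48), (np.float64(656.9), 43), (np.float64(658.9), 45)]
1 [(np.float64(-153.4), 22), (np.float64(-151.4), 25), (np.float64(-105.4), 22), (np.float64(-103.4), 23), (np.float64(-57.4), 22), (np.float64(-55.4), 23), (np.float64(-9.4), 25), (np.float64(-7.4), 21)]
mid [627.11212957 -13.22710146]
board [581.9 -17.8 226.  225.7   6.1]
good [502.  347.8  61.9  35.7   8.8]
side 805 [658.7  -8.5 148.5 143.2 -83.8]
0 [(np.float64(583.4), 54), (np.float64(585.4), 59), (np.float64(587.4), 29), (np.float64(655.4), 56), (np.float64(657.4), 55), (np.float64(659.4), 27), (np.float64(691.4), 31), (np.float64(693.4), 29)]
1 [(np.float64(-152.3), 34), (np.float64(-150.3), 34), (np.float64(-104.3), 30), (np.float64(-102.3), 32), (np.float64(-56.3), 37), (np.float64(-54.3), 36), (np.float64(-52.3), 18), (np.float64(-20.3), 17), (np.float64(-8.3), 29), (np.float64(-6.3), 26)]
mid [657.15542412  -8.73386319]
board [598.7 -16.7 264.2 228.8   6.2]
good [499.9 347.9  61.5  36.2   9. ]
dark psi 17.12 turn z 0.452 rad; shift cm after turn [ 26.58 -55.83  13.29]  pos [ 0.1839 -0.5971  0.2529] t 0.30 op 0.0855 q6 -0.12
```

Request:
{"op": "jog_arm", "data": {"deltas": [[0,0,0.113,0,0,0,1],[0,0,0.113,0,0,0,1],[0,0,0.113,0,0,0,1],[0,0,0.113,0,0,0,1],[0,0,0,1.5,-3.1,0.7,1],[0,0,0,1.5,-3.1,0.7,1],[0,0,0,1.5,-3.1,0.7,1],[0,0,0,1.5,-3.1,0.7,1],[0,0,0,1.5,-3.1,0.7,1],[0,0,0,1.5,-3.1,0.7,1],[0,0,0,1.5,-3.1,0.7,1],[0,0,0,1.5,-3.1,0.7,1]], "grip_force": 25}}

```text
t: 1.3
tool_pos: [0.3411, -0.369, 0.1971]
tool_rot: [3.132, -0.241, 0.001]
contact_force: [1.1, -0.6, -0.2]
opening: 0.0854
```

Request:
{"op": "jog_arm", "data": {"deltas": [[0,0,0,1.5,-3.1,0.7,1],[0,0,0,1.5,-3.1,0.7,1],[0,0,0,1.5,-3.1,0.7,1],[0,0,0,1.5,-3.1,0.7,1],[0,0,0,1.5,-3.1,0.7,1],[0,0,0,1.5,-3.1,0.7,1],[0,0,0,1.5,-3.1,0.7,1],[0,0,0,1.5,-3.1,0.7,1],[0,0,0,1.5,-3.1,0.7,1],[0,0,0,1.1,-3.1,0.7,1],[0,0,0,0,0,0,1]]}}

```text
t: 2.22
tool_pos: [0.533, -0.0819, 0.1258]
tool_rot: [-3.131, 0.232, 0.002]
contact_force: [-0.5, 0.4, 0.0]
opening: 0.0854
```

```bash
python3 -c "
from h import *
go(.532,-.086,.030,-8.8,'dark')"
```

```text
dark psi -8.49 turn z 0.005 rad; shift cm after turn [-0.04  0.42  9.58]  pos [ 0.533  -0.0819  0.1258] t 2.22 op 0.0854 q6 1.43
```

Request:
{"op": "jog_arm", "data": {"deltas": [[0,0,0.005,0,0.1,2.3,1],[0,0,0,0,0.1,2.4,1],[0,0,0,0,0.1,2.4,1],[0,0,0,0,0.1,2.2,0.6],[0,0,0,0,0,0,0.4],[0,0,0,0,0,0,0.3],[0,0,0,0,0,0,0.3],[0,0,0,0,0,0,0.3],[0,0,0,0,0,0,0.3],[0,0,0,0,0,0,0.3]], "grip_force": 20}}

```text
t: 3.05
tool_pos: [0.5324, -0.0907, 0.0359]
tool_rot: [3.131, -0.248, 0.004]
contact_force: [-0.2, 0.3, 2.4]
opening: 0.0373
```

```bash
python3 -c "
from h import *
go(.6317,-.0607,.031,6.15,'dark to right')"
```

```text
dark to right psi -9.06 turn z -0.265 rad; shift cm after turn [10.2  -1.92  0.49]  pos [ 0.5324 -0.0907  0.0359] t 3.05 op 0.0373 q6 1.42
```

Request:
{"op": "jog_arm", "data": {"deltas": [[0,0,-0.088,0,0,0,0.3],[0,0,-0.088,0,0,0,0.3],[0,0,-0.089,0,0,0,0.3],[0,0,0,1.5,-0.3,0,0.3],[0,0,0,1.5,-0.3,0,0.3],[0,0,0,1.5,-0.3,0,0.3],[0,0,0,1.5,-0.3,0,0.3],[0,0,0,1.5,-0.3,0,0.3],[0,0,0,1.5,-0.3,0,0.3],[0,0,0,1.2,-0.1,0,0.3],[0,0,0,0,0,0,0.3],[0,0,0,0,0,0,0.3]]}}

```text
t: 4.05
tool_pos: [0.6324, -0.0607, 0.0358]
tool_rot: [3.136, 0.168, 0.006]
contact_force: [2.1, 0.7, 3.7]
opening: 0.0374
```

```bash
python3 -c "
from h import *
grab('side','s1.png');grab('top','t1.png')
go(.6317,-.0607,.031,6.15,'dark to right')
a=cv2.imread('pics/s1.png')[190:350,270:450];b=cv2.imread('pics/t1.png')[170:300,290:430]
a=cv2.resize(a,(400,356));b=cv2.resize(b,(383,356));cv2.imwrite('pics/c1.png',np.hstack([a,b]))"
```

```text
dark to right psi 6.11 turn z -0.001 rad; shift cm after turn [-0.01 -0.01  0.48]  pos [ 0.6318 -0.0608  0.0358] t 4.15 op 0.0374 q6 1.25
```

View pics/c1.png

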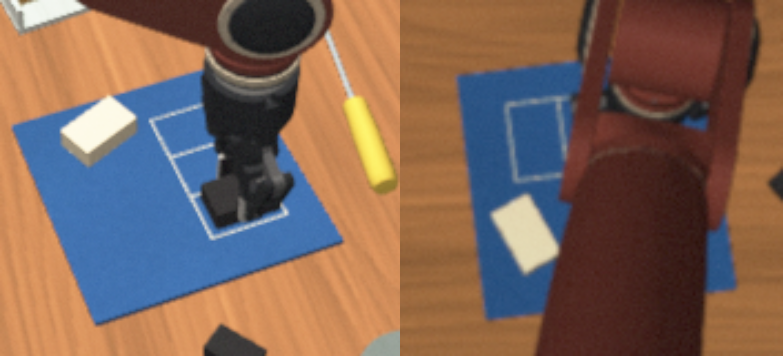

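The gripper carried the dark stone into the right outline, and the side view shows it inside the lines. I release it and go to the cream stone.

Request:
{"op": "jog_arm", "data": {"deltas": [[0,0,0,0,0,0,0.8],[0,0,0,0,0,0,0.8],[0,0,0,0,0,0,1],[0,0,0,0,0,-2,1],[0,0,0,0,0,-3,1],[0,0,0,0,0,-3,1],[0,0,-0.097,0,0,0,1],[0,0,-0.097,0,0,0,1],[0,0,-0.097,0,0,0,1],[0,0,-0.097,0,0,0,1]]}}

```text
t: 4.98
tool_pos: [0.6299, -0.0606, 0.1138]
tool_rot: [-3.044, -0.776, 0.002]
contact_force: [0.2, -0.3, 0.2]
opening: 0.0856
```

```bash
python3 -c "
from h import *
go(.530,.0455,.034,28.3,'cream')"
```

```text
cream psi 28.61 turn z 0.005 rad; shift cm after turn [ -3.77 -14.08   7.98]  pos [ 0.6299 -0.0606  0.1138] t 4.98 op 0.0856 q6 0.86
```

Request:
{"op": "jog_arm", "data": {"deltas": [[0,0,0,-0.8,-2.8,0,1],[0,0,0,-0.8,-2.8,0,1],[0,0,0,-0.8,-2.8,0,1],[0,0,0,-0.8,-2.8,0,1],[0,0,0,-0.6,-2.9,0,1],[0,0,0,0,0,0,1],[0,0,0,0,0,2.7,1],[0,0,0,0,0,2.7,1],[0,0,0,0,0,2.6,1],[0,0,0,0,0,0,0.6],[0,0,0,0,0,0,0.3],[0,0,0,0,0,0,0.3]]}}

```text
t: 5.98
tool_pos: [0.5311, 0.0451, 0.0353]
tool_rot: [3.046, 0.769, 0.002]
contact_force: [-0.2, -0.8, 0.4]
opening: 0.0518
```

Request:
{"op": "jog_arm", "data": {"deltas": [[0,0,0,0,0,0,0.3],[0,0,0,0,0,0,0.3],[0,0,0,0,0,0,0.3],[0,0,0,0,0,0,0.3]]}}

```text
t: 6.32
tool_pos: [0.5321, 0.0452, 0.0365]
tool_rot: [3.045, 0.769, 0.006]
contact_force: [-0.7, 0.2, 5.9]
opening: 0.037
```

```bash
python3 -c "
from h import *
go(.6215,.0347,.034,6.15,'cream to left')
im,d=grab('side','s2.png')
m=masks(im); Z=cloud('side',d)[...,2]
W=ray('side',np.argwhere(m['dark']&(Z>.02)&(Z<.04))[:,::-1],.028)
s=(abs(W[:,0]-.632)<.05)&(abs(W[:,1]+.061)<.05);print('dark',rect(W[s]),s.sum())"
```

```text
cream to left psi 28.35 turn z 0.387 rad; shift cm after turn [8.77 2.01 0.25]  pos [0.5321 0.0452 0.0365] t 6.32 op 0.0370 q6 1.02
dark [629.8 -63.9  62.7  41.8   5.1] 347
```

Request:
{"op": "jog_arm", "data": {"deltas": [[0,0,0.097,0,0,-0.2,0.3],[0,0,0.097,0,0,0,0.3],[0,0,0.097,0,0,0,0.3],[0,0,0.096,0,0,0,0.3],[0,0,0,1.5,0.3,0,0.3],[0,0,0,1.5,0.4,0,0.3],[0,0,0,1.5,0.4,0,0.3],[0,0,0,1.5,0.4,0,0.3],[0,0,0,1.5,0.3,0,0.3],[0,0,0,1.3,0.2,0,0.3],[0,0,0,0,0,0,0.3],[0,0,0,0,0,0,0.3]]}}

```text
t: 7.37
tool_pos: [0.6201, 0.035, 0.0362]
tool_rot: [-3.137, -0.169, 0.0]
contact_force: [2.3, -1.6, 2.7]
opening: 0.0377
```

```bash
python3 -c "
from h import *
go(.6215,.0347,.034,6.15,'cream to left')"
```

```text
cream to left psi 6.17 turn z 0.000 rad; shift cm after turn [0.13 0.04 0.22]  pos [0.6201 0.035  0.0362] t 7.37 op 0.0377 q6 1.40
```

Request:
{"op": "jog_arm", "data": {"deltas": [[0,0,0,0.1,0,0,0.3],[0,0,0,0,0,0,0.8],[0,0,0,0,0,0,0.8],[0,0,0,0,0,0,1],[0,0,0,0,0,-2,1],[0,0,0,0,0,-3.5,1],[0,0,0,0,0,-3.5,1],[0,0,0,0,0,-3,1],[0,0,-0.054,0,0,0,1]]}}

```text
t: 8.12
tool_pos: [0.6251, 0.0351, 0.1652]
tool_rot: [3.129, 0.255, 0.021]
contact_force: [1.3, 0.5, 0.9]
opening: 0.0856
```

```bash
python3 -c "
from h import *
go(.502,.349,.13,9.3,'to rack')"
```

```text
to rack psi 9.33 turn z 0.001 rad; shift cm after turn [ -7.07 -32.97   3.52]  pos [0.6251 0.0351 0.1652] t 8.12 op 0.0856 q6 1.35
```

Request:
{"op": "jog_arm", "data": {"deltas": [[0,0,0,-0.7,-3.3,0.2,1],[0,0,0,-0.7,-3.3,0.2,1],[0,0,0,-0.7,-3.3,0.2,1],[0,0,0,-0.7,-3.3,0.2,1],[0,0,0,-0.7,-3.3,0.2,1],[0,0,0,-0.7,-3.3,0.2,1],[0,0,0,-0.7,-3.3,0.2,1],[0,0,0,-0.7,-3.3,0.2,1],[0,0,0,-0.7,-3.3,0.2,1],[0,0,0,-0.7,-3.3,0.2,1],[0,0,0,0,0,0,1],[0,0,0,0,0,0,1]]}}

```text
t: 9.12
tool_pos: [0.4976, 0.3507, 0.1361]
tool_rot: [3.13, 0.259, -0.001]
contact_force: [-0.5, -0.7, 0.3]
opening: 0.0856
```

```bash
cat > chk.py <<'E'
from h import *
import sys
T=sys.argv[1]; ims=[]
go(.502,.349,.042,9.3,'rack')
for n in('top','side'):
    im,d=grab(n,n+T+'.png'); m=masks(im); Z=cloud(n,d)[...,2]
    for k,(x,y) in dict(dark=(.6317,-.0607),cream=(.6215,.0347)).items():
        for lo in(.012,.022):
            q=np.argwhere(m[k]&(Z>lo)&(Z<.04))[:,::-1]; W=ray(n,q,.028) if len(q) else np.zeros((0,3))
            s=(abs(W[:,0]-x)<.05)&(abs(W[:,1]-y)<.05)
            if s.sum()>50: 
                r=rect(W[s]); print(n,k,lo,r,'mean',(W[s].mean(0)*1000).round(1)[:2],s.sum())
    p=proj(n,[.61,-.015,.006])[0]; x,y=np.clip(p.astype(int),60,400); h=60 if n=='top' else 75
    ims.append(cv2.resize(im[y-h:y+h,x-h:x+h],(400,400)))
cv2.imwrite('pics/c%s.png'%T,np.hstack(ims)[...,::-1])
E
python3 chk.py 2
```

```text
rack psi 9.46 turn z 0.003 rad; shift cm after turn [0.4  0.24 9.41]  pos [0.4976 0.3507 0.1361] t 9.12 op 0.0856 q6 1.90
top dark 0.012 [630.6 -59.   61.7  35.6   6.1] mean [630.3 -59. ] 345
top dark 0.022 [630.6 -59.   61.6  35.6   6.1] mean [631.1 -59.1] 320
top cream 0.012 [617.9  35.1  61.5  37.3   6. ] mean [617.9  35.2] 366
top cream 0.022 [617.9  35.1  61.5  37.3   6. ] mean [617.7  35. ] 346
side dark 0.012 [628.9 -66.2  65.   46.3   6.2] mean [628.9 -66.3] 618
side dark 0.022 [629.9 -63.6  62.5  41.3   6.2] mean [629.8 -62.9] 514
side cream 0.012 [615.1  34.   66.   40.4   8.5] mean [615.1  34.5] 438
side cream 0.022 [616.   34.1  64.2  40.4   8.5] mean [616.   34.8] 426
```

View pics/c2.png

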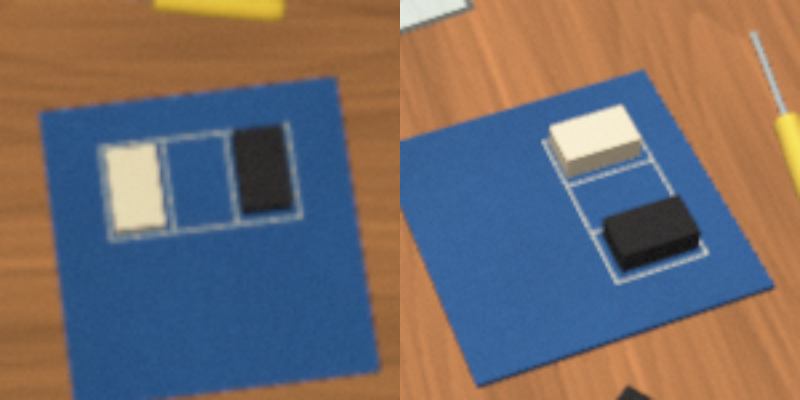

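The cream stone lies about 4 mm short along its length. The dark stone is within about 2 mm. I go back and regrip the cream stone to nudge it forward.

```bash
python3 -c "
from h import *
go(.618,.0351,.125,6.15,'cream')"
```

```text
cream psi 9.27 turn z 0.055 rad; shift cm after turn [ 8.49 32.49  1.13]  pos [0.4988 0.3491 0.1363] t 9.22 op 0.0850 q6 1.90
```

Request:
{"op": "jog_arm", "data": {"deltas": [[0,0,0.055,0,0,0,1],[0,0,0,0.8,3.2,0.1,1],[0,0,0,0.8,3.2,0.1,1],[0,0,0,0.8,3.2,0.1,1],[0,0,0,0.9,3.3,0.1,1],[0,0,0,0.9,3.3,0.1,1],[0,0,0,0.9,3.3,0.1,1],[0,0,0,0.9,3.3,0.1,1],[0,0,0,0.9,3.3,0.1,1],[0,0,0,0.8,3.2,0.1,1],[0,0,0,0.8,3.2,0.2,1],[0,0,0,0,0,0,1]]}}

```text
t: 10.22
tool_pos: [0.6194, 0.0286, 0.1256]
tool_rot: [3.135, 0.156, 0.002]
contact_force: [-0.0, 0.5, 0.3]
opening: 0.0855
```

Request:
{"op": "jog_arm", "data": {"deltas": [[0,0,0,0,0,2.8,1],[0,0,0,0,0,3,1],[0,0,0,0,0,2.8,0.8],[0,0,0,0,0,0,0.5],[0,0,0,0,0,0,0.3],[0,0,0,0,0,0,0.3],[0,0,0,0,0,0,0.3],[0,0,0,0,0,0,0.3],[0,0,0,0,0,0,0.3],[0,0,0,0,0,0,0.3],[0,0,0,0,0,0,0.3]]}}

```text
t: 11.13
tool_pos: [0.6191, 0.0354, 0.0412]
tool_rot: [3.137, 0.168, 0.004]
contact_force: [-0.7, 0.3, 5.3]
opening: 0.0371
```

```bash
python3 -c "
from h import *
go(.6215,.0347,.037,6.15,'cream')"
```

```text
cream psi 6.13 turn z -0.000 rad; shift cm after turn [0.23 0.1  0.42]  pos [0.6191 0.0354 0.0412] t 11.13 op 0.0371 q6 1.40
```

Request:
{"op": "jog_arm", "data": {"deltas": [[0,0,0,0.2,0,0,0.3],[0,0,0,0.2,0.1,0,0.3],[0,0,0,0,0,0,0.3],[0,0,0,0,0,0,0.3],[0,0,0,0,0,0,0.7],[0,0,0,0,0,0,0.8],[0,0,0,0,0,0,1],[0,0,0,0,0,-2,1],[0,0,0,0,0,-3.5,1],[0,0,0,0,0,-3.5,1],[0,0,-0.055,0,0,-1,1]]}}

```text
t: 12.05
tool_pos: [0.625, 0.0348, 0.1454]
tool_rot: [3.13, 0.255, 0.014]
contact_force: [1.4, 0.7, 1.2]
opening: 0.0854
```

```bash
python3 -c "
from h import *
go(.502,.349,.13,9.3,'to rack')"
```

```text
to rack psi 9.33 turn z 0.001 rad; shift cm after turn [ -7.06 -33.     1.54]  pos [0.625  0.0348 0.1454] t 12.05 op 0.0854 q6 1.34
```

Request:
{"op": "jog_arm", "data": {"deltas": [[0,0,0,-0.6,-3.3,0,1],[0,0,0,-0.7,-3.3,0,1],[0,0,0,-0.7,-3.3,0,1],[0,0,0,-0.7,-3.3,0,1],[0,0,0,-0.7,-3.3,0,1],[0,0,0,-0.7,-3.3,0,1],[0,0,0,-0.7,-3.3,0,1],[0,0,0,-0.7,-3.3,0.1,1],[0,0,0,-0.7,-3.3,0.1,1],[0,0,0,-0.6,-3.3,0.1,1],[0,0,0,0,0,0,1],[0,0,0,0,0,0,1]]}}

```text
t: 13.05
tool_pos: [0.5008, 0.3508, 0.1358]
tool_rot: [3.13, 0.259, -0.001]
contact_force: [0.4, 0.4, 0.0]
opening: 0.0849
```

```bash
python3 chk.py 3
```

```text
rack psi 9.45 turn z 0.003 rad; shift cm after turn [0.09 0.2  9.38]  pos [0.5008 0.3508 0.1358] t 13.05 op 0.0849 q6 1.90
top dark 0.012 [630.6 -59.   61.7  35.5   6.1] mean [630.5 -59. ] 346
top dark 0.022 [630.6 -59.4  61.6  35.    6.3] mean [631.1 -59.3] 324
top cream 0.012 [622.1  34.8  63.6  42.4  -0.9] mean [621.7  35.2] 366
top cream 0.022 [621.7  35.2  61.6  37.3   6. ] mean [621.9  35.3] 351
side dark 0.012 [629.1 -66.3  64.9  46.9   5.7] mean [628.9 -66.6] 627
side dark 0.022 [629.8 -63.6  62.7  41.2   6.2] mean [629.8 -63. ] 519
side cream 0.012 [618.8  34.3  66.3  41.2   8.8] mean [619.1  34.7] 440
side cream 0.022 [619.8  35.3  63.3  37.6   6.4] mean [620.  35.] 427
```

Both outer stones are now within about 2 mm. Next is the green-tagged stone.

Request:
{"op": "jog_arm", "data": {"deltas": [[0,0,0.003,0.1,0.1,2.5,1],[0,0,0,0,0,2.8,1],[0,0,0,0,0,2.5,1],[0,0,0,0,0,1.5,0.9],[0,0,0,0,0,0,0.6],[0,0,0,0,0,0,0.3],[0,0,0,0,0,0,0.2],[0,0,0,0,0,0,0.2],[0,0,0,0,0,0,0.2],[0,0,0,0,0,0,0.2],[0,0,0,0,0,0,0.2]], "grip_force": 50}}

```text
t: 14.07
tool_pos: [0.5044, 0.3492, 0.0454]
tool_rot: [-3.131, -0.249, -0.006]
contact_force: [0.6, -1.0, 5.1]
opening: 0.0362
```

```bash
python3 -c "
from h import *
go(.487,-.3265,.12,9.3,'pad');print(ctrl.get_obs()['contact_force'])"
```

```text
pad psi 9.10 turn z -0.003 rad; shift cm after turn [-12.64  66.4   -7.46]  pos [0.5044 0.3492 0.0454] t 14.07 op 0.0362 q6 1.90
[ 0.60449824 -0.99128873  5.053151  ]
```

Request:
{"op": "jog_arm", "data": {"deltas": [[0,0,0,0,0,-1,0.2],[0,0,0,0,0,-2,0.2],[0,0,0,0,0,-3,0.2],[0,0,0,0,0,-3,0.2],[0,0,0,0,0,-1,0.2],[0,0,0,-0.2,1.5,0,0.2],[0,0,0,-0.6,3,0,0.2],[0,0,0,-0.6,3.3,0,0.2],[0,0,0,-0.6,3.3,0,0.2],[0,0,0,-0.6,3.3,0,0.2],[0,0,0,-0.6,3.3,0,0.2],[0,0,0,-0.6,3.3,0,0.2]]}}

```text
t: 15.07
tool_pos: [0.4965, 0.1332, 0.1408]
tool_rot: [3.131, 0.249, -0.006]
contact_force: [0.3, -0.4, -1.1]
opening: 0.0362
```

Request:
{"op": "jog_arm", "data": {"deltas": [[0,0,0,-0.6,3.3,0,0.2],[0,0,0,-0.6,3.3,0,0.2],[0,0,0,-0.6,3.3,0,0.2],[0,0,0,-0.6,3.3,0,0.2],[0,0,0,-0.6,3.3,0,0.2],[0,0,0,-0.7,3.3,0,0.2],[0,0,0,-0.7,3.3,0,0.2],[0,0,0,-0.7,3.3,0,0.2],[0,0,0,-0.7,3.3,0,0.2],[0,0,0,-0.7,3.3,0,0.2],[0,0,0,-0.7,3.3,0,0.2],[0,0,0,-0.7,3,0,0.2]]}}

```text
t: 16.07
tool_pos: [0.4806, -0.2665, 0.1409]
tool_rot: [-3.13, -0.248, 0.005]
contact_force: [1.7, -0.1, -1.4]
opening: 0.0364
```

Request:
{"op": "jog_arm", "data": {"deltas": [[0,0,0,-0.2,2,0,0.2],[0,0,0,-0.2,1,0,0.2],[0,0,0,0,0,0,0.2],[0,0,0,0,0,0,0.2]]}}

```text
t: 16.4
tool_pos: [0.4825, -0.2946, 0.1418]
tool_rot: [-3.129, -0.248, 0.003]
contact_force: [0.2, 0.7, -1.3]
opening: 0.0358
```

```bash
python3 -c "
from h import *
go(.487,-.3265,.0425,9.3,'pad')
im,d=grab('side','s4.png'); cv2.imwrite('pics/c4.png',cv2.resize(im[260:480,200:460],(709,600))[...,::-1])"
```

```text
pad psi 9.06 turn z -0.004 rad; shift cm after turn [-0.07  3.22  9.93]  pos [ 0.4825 -0.2946  0.1418] t 16.40 op 0.0358 q6 0.73
```

View pics/c4.png

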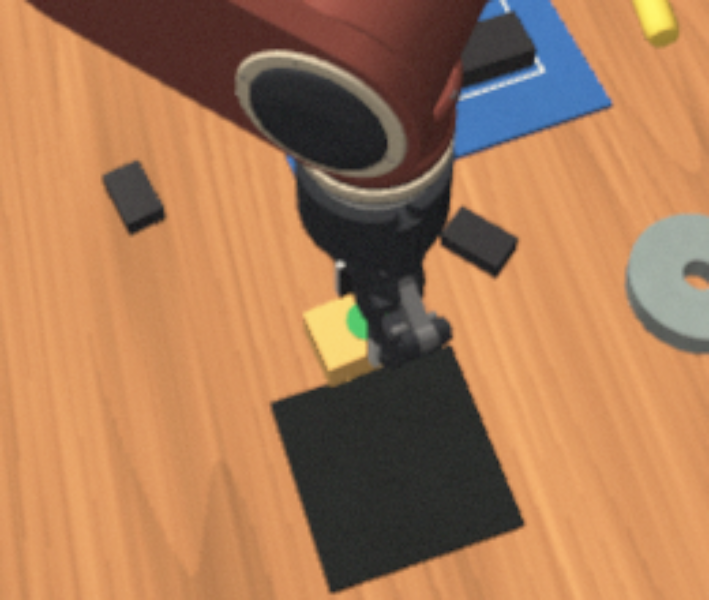

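The green-tagged stone hangs level in the jaws just short of the pad.

Request:
{"op": "jog_arm", "data": {"deltas": [[0,0,0,0,1.6,0,0.2],[0,0,0,0,1.6,0,0.2],[0,0,0,0,0,3,0.2],[0,0,0,0,0,3,0.2],[0,0,0,0,0,2,0.2],[0,0,0,0,0,1,0.2],[0,0,0,0,0,0.5,0.2],[0,0,0,0,0,0.3,0.2],[0,0,0,0,0,0.1,0.2],[0,0,0,0,0,0,0.2],[0,0,0,0,0,0,0.2]]}}

```text
t: 17.37
tool_pos: [0.4895, -0.3276, 0.0459]
tool_rot: [3.13, 0.249, 0.003]
contact_force: [-0.2, 0.3, -1.2]
opening: 0.0361
```

Request:
{"op": "jog_arm", "data": {"deltas": [[0,0,0,0,0,0.2,0.2],[0,0,0,0,0,0.1,0.2],[0,0,0,0,0,0.1,0.2],[0,0,0,0,0,0,0.2],[0,0,0,0,0,0,0.2]]}}

```text
t: 17.78
tool_pos: [0.4889, -0.3273, 0.0414]
tool_rot: [3.131, 0.249, 0.001]
contact_force: [-2.1, 1.3, 5.9]
opening: 0.0362
```

Touched down. I release, lift, turn 90° and check.

Request:
{"op": "jog_arm", "data": {"deltas": [[0,0,0,0,0,0,0.6],[0,0,0,0,0,0,0.8],[0,0,0,0,0,0,1],[0,0,0,0,0,0,1],[0,0,0,0,0,-2,1],[0,0,0,0,0,-3,1],[0,0,0,0,0,-3,1],[0,0,-0.12,0,0,0,1],[0,0,-0.12,0,0,0,1],[0,0,-0.12,0,0,0,1],[0,0,-0.12,0,0,0,1],[0,0,-0.12,0,0,0,1]]}}

```text
t: 18.78
tool_pos: [0.4885, -0.3269, 0.1202]
tool_rot: [-2.915, -1.172, 0.0]
contact_force: [-0.1, -0.1, -0.3]
opening: 0.0852
```

Request:
{"op": "jog_arm", "data": {"deltas": [[0,0,-0.12,0,0,0,1],[0,0,-0.12,0,0,0,1],[0,0,-0.12,0,0,0,1],[0,0,-0.12,0,0,0,1],[0,0,-0.12,0,0,0,1],[0,0,-0.12,0,0,0,1],[0,0,-0.12,0,0,0,1],[0,0,-0.12,0,0,0,1],[0,0,0,0,0,0,1],[0,0,0,0,0,0,1]]}}

```text
t: 19.62
tool_pos: [0.4885, -0.3269, 0.1201]
tool_rot: [-2.055, -2.376, -0.0]
contact_force: [0.3, 0.6, -0.3]
opening: 0.0852
```

```bash
python3 -c "
from h import *
ims=[]
for n in('side','top'):
    im,d=grab(n); m=masks(im)
    p=proj(n,[.487,-.3265,.02])[0].astype(int); b=(max(p[0]-45,0),p[1]-45,p[0]+45,min(p[1]+45,480))
    try: print(n,rect(ray(n,biggest(m['ochre']|m['green'],b),.026)),'tag',rect(ray(n,biggest(m['green'],b),.026)))
    except Exception as e: print(n,e)
    ims.append(cv2.resize(im[b[1]:b[3],b[0]:b[2]],(400,400)))
cv2.imwrite('pics/c5.png',np.hstack(ims)[...,::-1])
go(.4889,-.3273,.032,99.2,'regrip')"
```

```text
side [ 484.6 -326.9   63.2   38.7    8.9] tag [ 485.8 -326.2   20.8   20.4   30. ]
top max() iterable argument is empty
regrip psi 98.35 turn z -0.015 rad; shift cm after turn [-0.04  0.03  8.82]  pos [ 0.4885 -0.3269  0.1202] t 19.72 op 0.0850 q6 -0.86
```

View pics/c5.png

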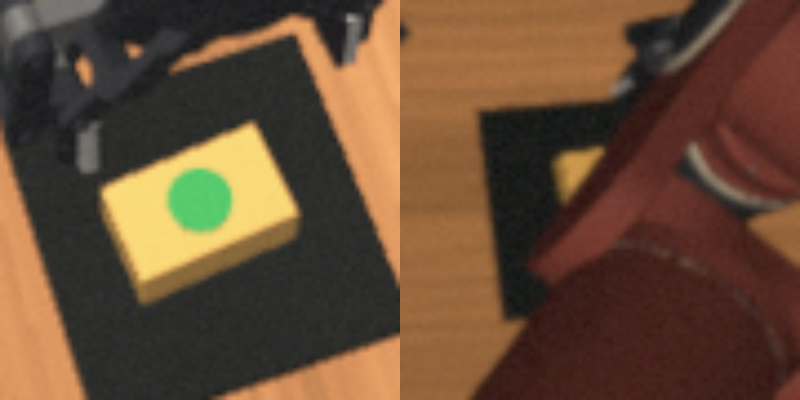

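The side view shows the stone flat on the pad with its tag at about (485, -327) mm and yaw 9°. I take it by the ends.

Request:
{"op": "jog_arm", "data": {"deltas": [[0,0,-0.013,0,-0.2,2.5,1],[0,0,0,0,0,2.8,1],[0,0,0,0,0,2,1],[0,0,0,0,0,1,1],[0,0,0,0,0,0,0.8],[0,0,0,0,0,0,0.6],[0,0,0,0,0,0,0.5],[0,0,0,0,0,0,0.5],[0,0,0,0,0,0,0.5],[0,0,0,0,0,0,0.5],[0,0,0,0,0,0,0.5]]}}

```text
t: 20.63
tool_pos: [0.4872, -0.3278, 0.0384]
tool_rot: [2.035, 2.391, -0.0]
contact_force: [-0.6, 1.0, 2.4]
opening: 0.0596
```

```bash
python3 -c "
from h import *
go(.6266,-.013,.039,96.15,'middle')"
```

```text
middle psi 99.22 turn z 0.054 rad; shift cm after turn [29.8  17.23 -0.06]  pos [ 0.4872 -0.3278  0.0384] t 20.63 op 0.0596 q6 -0.88
```

Request:
{"op": "jog_arm", "data": {"deltas": [[0,0,0,0,0,-1,0.5],[0,0,0,0,0,-2.5,0.5],[0,0,0,0,0,-2.5,0.5],[0,0,0,0,0,-2,0.5],[0,0,0.054,0,0,-1,0.5],[0,0,0,1.5,0.9,0,0.5],[0,0,0,2.7,1.6,0,0.5],[0,0,0,2.8,1.6,0,0.5],[0,0,0,2.8,1.6,0,0.5],[0,0,0,2.8,1.6,0,0.5],[0,0,0,2.8,1.6,0,0.5],[0,0,0,2.8,1.6,0,0.5]]}}

```text
t: 21.63
tool_pos: [0.5718, -0.1335, 0.1279]
tool_rot: [2.1, 2.337, 0.0]
contact_force: [0.2, -0.4, -0.9]
opening: 0.0603
```

Request:
{"op": "jog_arm", "data": {"deltas": [[0,0,0,2.8,1.6,0,0.5],[0,0,0,2.8,1.6,0,0.5],[0,0,0,2.8,1.6,0,0.5],[0,0,0,2.2,1.2,0,0.5],[0,0,0,1,0.7,0,0.5],[0,0,0,0,0,0,0.5],[0,0,0,0,0,0,0.5],[0,0,0,0,0,0,0.5]]}}

```text
t: 22.3
tool_pos: [0.6254, -0.0136, 0.1273]
tool_rot: [-2.1, -2.336, 0.001]
contact_force: [-0.1, 0.1, -1.5]
opening: 0.0596
```

```bash
python3 -c "
from h import *
go(.6266,-.013,.041,96.15,'middle')
im,d=grab('side')
m=masks(im);Z=cloud('side',d)[...,2];W=cloud('side',d)
s=(m['green'])&(W[...,1]<.1)&(W[...,1]>-.15)&(W[...,0]>.5); print('tag',W[s].mean(0) if s.any() else None,s.sum())
cv2.imwrite('pics/c6.png',cv2.resize(im[120:330,240:450],(600,600))[...,::-1])"
```

```text
middle psi 96.08 turn z -0.001 rad; shift cm after turn [0.05 0.13 8.63]  pos [ 0.6254 -0.0136  0.1273] t 22.30 op 0.0596 q6 -0.25
tag [ 0.62387063 -0.01286548  0.11518099] 71
```

View pics/c6.png

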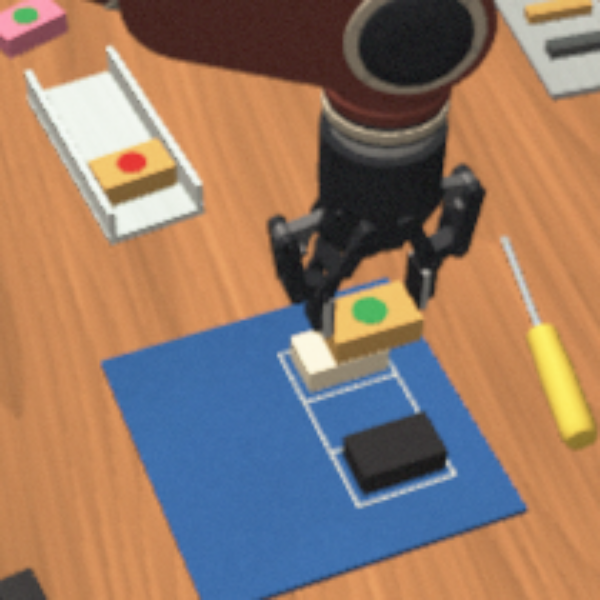

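The stone is held level over the middle outline, and the other stones are undisturbed. I lower it.

Request:
{"op": "jog_arm", "data": {"deltas": [[0,0,0,0,0.1,2,0.5],[0,0,0,0,0,2.5,0.5],[0,0,0,0,0,2,0.5],[0,0,0,0,0,1,0.5],[0,0,0,0,0,0.4,0.5],[0,0,0,0,0,0.2,0.5],[0,0,0,0,0,0.2,0.5],[0,0,0,0,0,0,0.5],[0,0,0,0,0,0,0.5],[0,0,0,0,0,0,0.5]]}}

```text
t: 23.18
tool_pos: [0.6276, -0.0126, 0.0456]
tool_rot: [2.098, 2.336, 0.002]
contact_force: [-0.8, -0.3, -1.9]
opening: 0.0602
```

```bash
python3 -c "
from h import *
go(.6266,-.013,.0402,96.15,'middle');print(ctrl.get_obs()['contact_force'])"
```

```text
middle psi 96.13 turn z -0.000 rad; shift cm after turn [-0.03 -0.1   0.54]  pos [ 0.6276 -0.0126  0.0456] t 23.18 op 0.0602 q6 -0.25
[-0.80901211 -0.29273502 -1.93165123]
```

Request:
{"op": "jog_arm", "data": {"deltas": [[0,0,0,0,-0.1,0.2,0.5],[0,0,0,0,0,0.1,0.5],[0,0,0,0,0,0.1,0.5],[0,0,0,0,0,0.1,0.5],[0,0,0,0,0,0,0.5],[0,0,0,0,0,0,0.5]]}}

```text
t: 23.68
tool_pos: [0.6259, -0.0125, 0.0404]
tool_rot: [-2.099, -2.337, 0.0]
contact_force: [-3.5, 0.3, 5.6]
opening: 0.0595
```

Request:
{"op": "jog_arm", "data": {"deltas": [[0,0,0,0,0,0,0.7],[0,0,0,0,0,0,0.8],[0,0,0,0,0,0,1],[0,0,0,0,0,0,1],[0,0,0,0,0,-1.5,1],[0,0,0,0,0,-3,1],[0,0,0,0,0,-3,1],[0,0,0,0,0,-3,1],[0,0,0,0,0,-3,1],[0,0,0,-2,-1,0,1],[0,0,0,-3,-1.5,0,1],[0,0,0,-3,-1.5,0,1]]}}

```text
t: 24.68
tool_pos: [0.595, -0.0968, 0.1769]
tool_rot: [2.095, 2.337, 0.002]
contact_force: [0.1, -0.7, -0.1]
opening: 0.0858
```

Request:
{"op": "jog_arm", "data": {"deltas": [[0,0,0,-3,-1.5,0,1],[0,0,0,-3,-1.5,0,1],[0,0,0,-3,-1.5,0,1],[0,0,0,-3,-1.5,0,1],[0,0,0,-3,-1,0,1],[0,0,0,-3,0,0,1],[0,0,0,-3,0,0,1],[0,0,0,-2,0,0,1],[0,0,0,0,0,0,1],[0,0,0,0,0,0,1]]}}

```text
t: 25.52
tool_pos: [0.5495, -0.3335, 0.1753]
tool_rot: [2.101, 2.335, 0.001]
contact_force: [-0.5, -0.2, -0.8]
opening: 0.085
```

```bash
python3 chk.py 7; python3 -c "
from h import *
for n in('top','side'):
    im,d=grab(n); m=masks(im);Z=cloud(n,d)[...,2]
    for k,c,z,x,y in(('good',m['ochre']|m['green'],.028,.6266,-.013),('tag',m['green'],.028,.6266,-.013),('worn',m['red'],.03,.517,.26)):
        W=ray(n,np.argwhere(c&(Z>.02))[:,::-1],z);s=(abs(W[:,0]-x)<.05)&(abs(W[:,1]-y)<.045)
        print(n,k,rect(W[s]) if s.any() else None)"
```

```text
rack psi 96.03 turn z 1.514 rad; shift cm after turn [  6.34 -68.12  13.33]  pos [ 0.5495 -0.3335  0.1753] t 25.52 op 0.0850 q6 -0.77
top dark 0.012 [630.6 -59.1  62.2  36.    6.1] mean [630.5 -59.1] 353
top dark 0.022 [630.7 -59.3  62.   35.5   6.1] mean [630.8 -59.4] 326
top cream 0.012 [622.1  34.8  63.6  42.4  -0.9] mean [621.7  35.2] 364
top cream 0.022 [621.9  35.2  61.2  37.3   6.4] mean [621.7  35.3] 339
side cream 0.012 [629.4  39.5  57.4  31.5 -46.5] mean [630.   36.1] 258
side cream 0.022 [629.1  39.8  56.5  31.5 -46.5] mean [629.8  36.8] 249
top good [624.7 -11.9  60.9  36.1   6.2]
top tag [626.2 -12.5  17.9  17.4  -1.3]
top worn [5.188e+02 2.595e+02 1.980e+01 1.710e+01 5.000e-01]
side good None
side tag None
side worn None
```

View pics/c7.png

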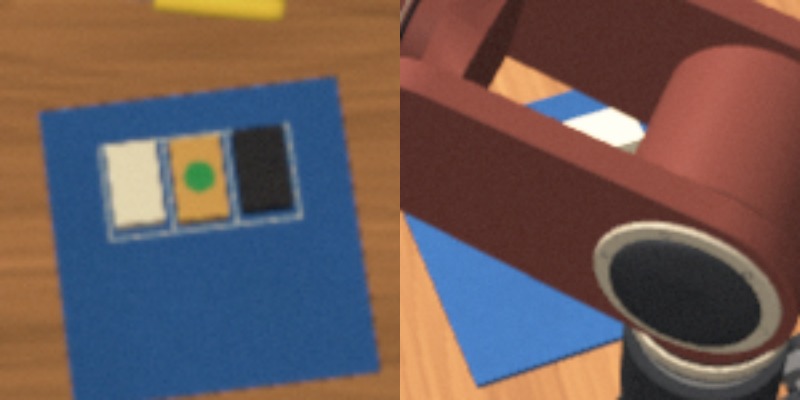

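Top view: all three stones are square in their outlines, within about 2.5 mm. The red tag has not moved.

```bash
python3 -c "
from h import *
print(ctrl.finish_job())"
```

```text
the job is handed in; nothing more can be done
None
```

The job is handed in at about 25.6 s of the 72 s allowed; no verdict was reported, so the result rests on my own checks.

**What I did:** I slid the dark stone into the right outline and the cream stone into the left one. The cream stone first lay about 4 mm short, so I gripped it again and nudged it into place. I took the green-tagged stone from the rack, set it on the pad and let go. I then took it by its ends, lowered it until it touched the middle outline, and released it.

**Last checks, top camera, compared with the outlines measured in the same view:**

| Stone | Distance off centre |
|---|---|
| Cream (left) | about 1 mm |
| Green-tagged (middle) | about 1–3 mm |
| Dark (right) | about 2–2.5 mm |

- **Angle:** all three are square within about 0.01 rad.
- **Red-tagged stone:** its measured position is unchanged.
- **Arm:** it was parked clear, touching nothing.

**What disagreed or was not checked:**
- In the side view before the last placing, the dark stone measured about 4 mm farther to the right than in the top view. That view also catches the stone's side face. The mean of the two views is about 1.5 mm off centre.
- At the end the arm hid most of the row from the side camera, so the final placing was checked from the top camera only.
- I did not measure the oil bottle, screwdriver or wheel again. The arm kept clear of them throughout.

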